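# Feed a hard drive through the bench degausser

## Robot

A 6-joint arm with a two-finger parallel gripper is mounted at the origin on a cart in front of the work surface, level with it; the furniture and walls round the work are solid. World frame = base frame: x ahead of the robot, y to its left, z up, the work surface at z = 0. Lengths are in mm, angles in rad, forces in N, time in s.
With the tool pointing down it reaches from about 300 to 875 mm from the base axis. Payload 6.4 kg.
Tool frame: the origin (TCP) lies on the centre line of the jaws, within the pads' length; the fingertips stand 19 mm ahead of it and the grasp point (between the pads) is the TCP (arm.tip_extent is the distance from the TCP to the fingertips, in mm); z points along the fingers, y is the line along which they close (so a half turn about z gives the same grasp; the last joint's range is limited). The gripper opens to 88 mm and grips with 3 to 60 N. Pads are 18 mm wide; open, the fingers measure 123 mm over their backs; the gripper's body (75 mm by 187 mm) begins 45 mm behind the grasp point.
Start: joints at [1.064, 0.181, 1.607, -0, 1.354, -0.206], TCP at [170.352, 549.201, 257.714] pointing down, gripper open.
Joint ranges: [-2.99, 2.99], [-0.89, 2.07], [0.3, 2.58], [-1.14, 4.28], [0, 2.63], [-3.12, 3.12]. Speed limits (rad/s): [2.57, 2.57, 3.01, 3.14, 3.14, 3.14].

## Interface

Orientations are given as a unit quaternion [w, x, y, z].
In Python, from cell import arm, viewer gives the robot as it stands. The module is installed in compiled form; this text tells all that it offers.
- The arm moves only by the shell command python3 -m inch 'ROWS' [OPENING] [FORCE]. ROWS is JSON, a list of rows, each a list of 4 numbers: the shift along the world's x, y, z in cm, then the turn about the world's z in rad. In form: [[tx, ty, tz, turn], ...]. A call has 1 to 10 rows; each row is the pose to reach, as a shift and turn from the pose commanded when the call began; what a row does not reach only later rows make up. A row lasts 1/8 s, in which the tool goes at most 62.5 mm and 10.7 degrees, less where a joint would pass 70% of its speed; a pose out of reach is approached as far as the arm can. A call with a gripper value outside its range is refused whole. OPENING is the finger opening in cm, from 0 to 8.81, set as the call begins (- or left out, the last holds). The fingers move at their own pace and stop on an object; FORCE is the grip in N (left out, the last holds). Time passes only in rows, so rows that repeat a pose let the fingers close. It gives the time, the measured TCP pose, the force, the opening and the grip force at its end, in the units of the state.
- arm.get_obs(): the state, without advancing time (a new reading comes with each control period).
- viewer.camera(name): name is "scene" or "top"; returns the picture (400x640x3 uint8, blue, green, red); there is no depth.
- viewer.calibration(name): a dict with "mtx" (3x3 intrinsics, pixels), "xyz" and "attitude" of the camera in the world. Camera axes: x right, y up, looking along -z (the intrinsics and any distortion apply to the point x, -y, -z); pixel columns grow to the right and rows downward; lengths in mm; the calibration is good to about 2 mm. A picture is of the moment at which its call begins. calibration takes no time and is no camera call.
- arm.hand_in(): hands the job in; it is judged then, once.
The state is a dict: "t": time; "joints": joint angles; "qd": joint speeds; "effort": joint torques, N m; "position": TCP position; "ee_rot": TCP orientation; "wrist_force": force on the tool from outside, world axes, zero at the start; "wrist_torque": the same for the moment, N m; "grip_width": finger opening in mm; "grip_force": force on a finger pad.
Only numpy, scipy, OpenCV 4.12 (cv2) and the standard library are available. Lean on these libraries where they do the work, as an engineer would, in place of code of your own. Each camera call takes 0.05 s, during which the arm holds its last target. There are 200 camera calls.

## Task

Erase the hard drive that lies on the infeed bed of the bench degausser: first slide the side guide by its upright black grip towards the fixed fence until the drive sits square and snug between guide and fence, and leave the guide there. Then take the push stick by its handle and, with its nose behind the drive, push the drive through under the low magnet hood until all of it is clear of the hood on the far side, never touching the drive with the gripper itself. Last, stand the push stick upright on the worktop again, off the machine.

Things in the scene. Friction and masses are not known exactly. Their poses are not given: they have to be found in the camera images.
- degausser: Fixed machine, bed 490 mm along its y (feed direction, roughly the robot's left), x roughly away from the robot, turned up to 0.12 rad. Origin at worktop level under the hood's middle, z up. Bed top at z = 24 mm. Infeed bed y -265 to -35, x -85 to 170; outfeed bed y 35 to 225, between a fence (x = -64) and a rail (x = 56), end stop at y = 215.
- side_guide (a joint): Side guide on the infeed bed, m: 0 = fully open, grows as it slides along the degausser's -x towards the fence, to 0.085 at most. Its inner face, parallel to the fence, is at degausser x = 0.115 - joint; with the drive snug between them it reads 0.073. It stays where left (friction about 3.5 N).
- guide_grip (a point): In the guide's upright black grip, 55 mm above the bed and 19 mm below its top; 16 mm thick along the degausser's x, 48 mm wide along its y, centre 30 mm behind the guide's inner face, at degausser y = -130. The guide is an angle bar, y -215 to -45, 50 mm wide, its wall 6 mm thick and 22 mm high: lower than the drive, so keep the fingers well above 25 mm over the bed.
- fence_mid (a point): Middle of the foot of the fixed fence's face beside the infeed bed, on the robot's side (degausser x = -60, y = -130, z = 24 mm). The fence is straight, parallel to the feed direction, y -262 to -36, 20 mm high and 12 mm thick.
- drive: Hard drive, green circuit board up, 102 (its x) by 147 (its y) by 25 mm, 0.4 to 0.7 kg. Origin at the centre of its underside, z up. It lies loose and a little askew on the infeed bed between fence and guide, its y roughly along the degausser's y. Snug against the fence its origin is at degausser x = -9 mm.
- push_stick: Wooden push stick, 0.18 kg: sole 200 mm long (its x), 36 wide, 14 thick, with an upright plywood handle on its rear half, 18 mm thick (its y), x -95 to -15, top at z = 90. Origin at the centre of the sole's underside, z up, x points to the nose (dark end, x = 100). It stands on its sole on the worktop to the right of the machine, nose roughly to the left.
- stick_handle (a point): Where to grip the push stick: in its handle, 55 mm behind its origin (its -x) and 70 mm above the sole's underside, 20 mm below the handle's top.
- stick_nose (a point): Middle of the push stick's flat nose face, 36 mm wide and 14 mm high, 100 mm ahead of its origin and 7 mm above the sole's underside.
- hood_entry (a point): Point on the bed at the hood's entry, on the feed line (degausser x = -9, y = -35, z = 24 mm). The opening is 36 mm high, from degausser x = -63 to 48; over it a flared lip reaches out to y = -51.
- hood_exit (a point): Point on the bed at the hood's exit, on the feed line (degausser x = -9, y = 35, z = 24 mm). The hood is a grey bridge, 174 mm wide, 70 mm deep along the feed, its top 112 mm above the worktop.

How it is judged:
By the outcome, as a careful person would: the job done as asked, in the order asked, and still so for the second after the job is handed in, with the robot touching nothing.
It also fails if it takes over 67 s, if anything falls off the work surface, if the arm or the gripper's body presses on something with over 40 N, if the wrist force passes 120 N, or if a joint passes its speed limit or range.

## Working session

There is one attempt and no reset: what is moved stays moved. The work goes in short steps, Python scripts to look and compute and a shell command to move; the robot and the scene stay as the last step left them, time stands still between calls to the robot, and variables do not carry over. Pictures are saved under pics/ and viewed, at most 11 in all, crops included, and the job is handed in when it is done.

```bash
mkdir -p pics; python3 - <<'E'
from cell import arm, viewer
import cv2,numpy as np
for n in("top","scene"):
    cv2.imwrite(f"pics/{n}0.png",viewer.camera(n)); print(n,viewer.calibration(n))
print(arm.get_obs())
E
```

```text
top {'mtx': array([[466.24303255,   0.        , 317.91089792],
       [  0.        , 466.24303255, 202.79861247],
       [  0.        ,   0.        ,   1.        ]]), 'xyz': array([ 354.29899243,  -90.7609815 , 1191.51325634]), 'attitude': array([ 0.71068242,  0.06505385, -0.06975169, -0.69701736])}
scene {'mtx': array([[464.60591178,   0.        , 322.74737091],
       [  0.        , 464.60591178, 194.11351   ],
       [  0.        ,   0.        ,   1.        ]]), 'xyz': array([-237.20671306, -584.11064086,  905.13029156]), 'attitude': array([ 0.80001373,  0.35355915, -0.20140702, -0.44091855])}
{'t': 0.1, 'joints': array([ 1.06372448e+00,  1.81472392e-01,  1.60790811e+00, -1.06933439e-05,
        1.35380761e+00, -2.06287982e-01]), 'qd': array([-3.70944183e-05, -2.64936138e-03,  9.40014994e-04,  6.03552949e-04,
        1.98387596e-04, -1.82432990e-04]), 'effort': array([-4.97919632e-05, -4.34818697e+01, -3.42696726e+01,  7.02557154e-02,
        3.41028592e-02,  1.64460658e-05]), 'position': array([170.10683771, 548.7819347 , 256.8969911 ]), 'ee_rot': array([-2.73647281e-04,  1.49824462e-01,  9.88712291e-01, -7.49343737e-04]), 'wrist_force': array([-0.21121567, -0.62266835, -0.42532124]), 'wrist_torque': array([ 0.01579844,  0.02317504, -0.03650517]), 'grip_force': 0.0, 'grip_width': 87.97317798018663}
```

View pics/top0.png

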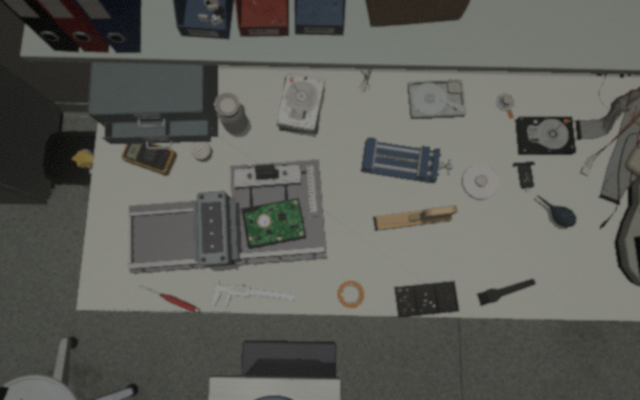

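View pics/scene0.png

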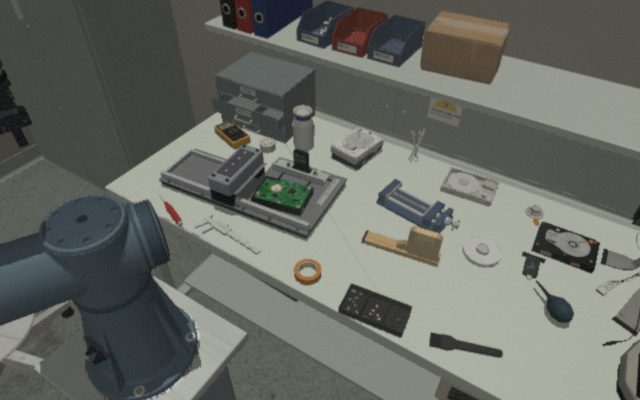

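The top view shows the bed at about (130–325, 160–270), the drive at about (273,222), the guide's grip at (267,172), and the stick from (375,222) to (456,210) with its dark nose on the left. I'll enlarge it.

```bash
cat > h.py <<'E'
import numpy as np
from cell import viewer
from scipy.spatial.transform import Rotation as R
def cal(n):
    c=viewer.calibration(n); q=c['attitude']; return c['mtx'],c['xyz'],R.from_quat([q[1],q[2],q[3],q[0]]).as_matrix()
def ray(n,p,z):
    K,o,M=cal(n); d=M@(np.diag([1,-1,-1])@np.linalg.solve(K,[p[0],p[1],1])); return o+d*(z-o[2])/d[2]
def proj(n,P):
    K,o,M=cal(n); v=K@np.diag([1,-1,-1])@M.T@(np.array(P)-o); return v[:2]/v[2]
E
python3 - <<'E'
import cv2
a=cv2.imread("pics/top0.png")
def up(x,n): cv2.imwrite(n,cv2.convertScaleAbs(cv2.resize(x,None,fx=4,fy=4,interpolation=cv2.INTER_CUBIC),alpha=1.6))
up(a[145:285,125:325],"pics/a.png")
up(a[190:240,350:480],"pics/b.png")
E
```

```text
(no output)
```

View pics/a.png

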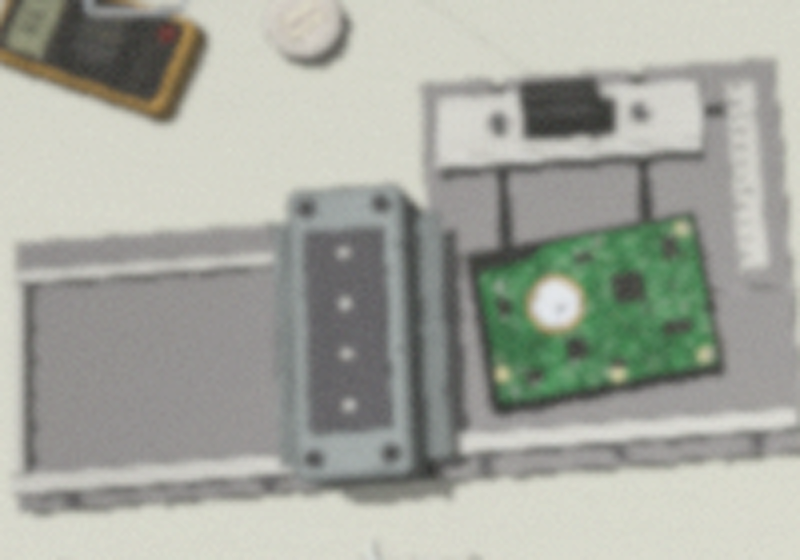

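View pics/b.png

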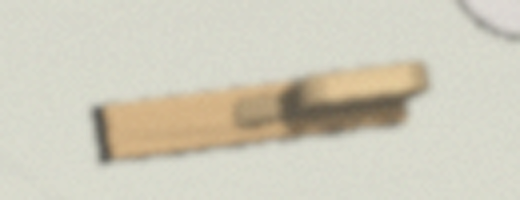

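```bash
cat > m.py <<'E'
from h import *
from scipy.optimize import least_squares
A=lambda u,v:(125+u/4-.4,145+v/4-.4)
B=lambda u,v:(350+u/4-.4,190+v/4-.4)
w=lambda p,z:ray("top",p,z)[:2]
# (pixel,z,x or None,y or None)
obs=[(A(775,60),24,170,-265),(A(422,85),24,170,-35),(A(462,433),44,-60,None),(A(795,411),44,-60,None),
(A(18,250),24,None,225),(A(18,500),24,None,225),(A(290,190),112,None,35),(A(302,478),112,None,35),(A(398,187),112,None,-35),(A(415,475),112,None,-35),
(A(440,168),46,115,None),(A(702,152),46,115,None)]
def res(p):
    c,s=np.cos(p[2]),np.sin(p[2]);r=[]
    for px,z,x,y in obs:
        d=w(px,z)-p[:2]; l=[c*d[0]+s*d[1],-s*d[0]+c*d[1]]
        if x is not None:r.append(l[0]-x)
        if y is not None:r.append(l[1]-y)
    return r
f=least_squares(res,[500,0,0],loss='soft_l1',f_scale=2); D=f.x
if __name__=="__main__":
    print("deg",D,np.round(f.fun if 0 else res(D),1))
    c,s=np.cos(D[2]),np.sin(D[2])
    W=lambda x,y:D[:2]+[c*x-s*y,s*x+c*y]
    L=lambda P:[c*(P-D[:2])[0]+s*(P-D[:2])[1],-s*(P-D[:2])[0]+c*(P-D[:2])[1]]
    print("drive corners local",[np.round(L(w(A(*q),49)),1) for q in[(472,255),(692,213),(722,370),(497,412)]])
    print("grip top local",[np.round(L(w(A(*q),98)),1) for q in[(523,80),(597,78),(612,95),(612,132),(527,137)]])
    print("grip w (j=0)",W(145,-130), "fence",W(-60,-130))
    n=[w(B(*q),14) for q in[(97,107),(103,160)]]; h=[w(B(*q),90) for q in [(305,93),(310,105),(428,80),(424,65)]]
    print("nose",n,np.linalg.norm(n[0]-n[1]),"handle",h)
    nose=(n[0]+n[1])/2; hm=np.mean(h,0)
    print(nose,hm,"dist(~155)",np.linalg.norm(nose-hm),"dir",np.arctan2(*(nose-hm)[::-1]))
    e=w(B(405,122),14); print("rear low corner",e,"edge dir",np.arctan2(*(n[1]-e)[::-1]),np.linalg.norm(n[1]-e))
    print("feed dir",D[2]+np.pi/2)
E
python3 m.py
```

```text
deg [4.98256967e+02 1.50016046e+02 1.00791785e-01] [ 0.3  1.1  1.8 -0.1  3.5  0.3 -0.   0.9 -3.8 -5.   2.6  0.4 -4.4 -7.3]
drive corners local [array([ 52.8, -65. ]), array([  68.4, -203.2]), array([ -31.4, -214.3]), array([-45.9, -75.2])]
grip top local [array([ 148.6, -108.2]), array([ 146.3, -152.9]), array([ 134.9, -161.3]), array([ 111.9, -159.8]), array([ 112.9, -108.6])]
grip w (j=0) [655.60182179  35.26589705] fence [451.6422364   14.63854805]
nose [array([ 549.53201596, -240.35436676]), array([ 515.42211963, -244.03504966])] 34.307906582121326 handle [array([ 547.94276161, -355.69987063]), array([ 540.70060529, -358.51774731]), array([ 557.36458366, -430.0113513 ]), array([ 566.50132759, -427.94454699])]
[ 532.4770678  -242.19470821] [ 553.12731954 -393.04337906] dist(~155) 152.25555619652042 dir 1.7068445147930555
rear low corner [ 543.74908034 -437.62497693] edge dir 1.71608978729791 195.6514161516753
feed dir 1.6715881117819575
```

The crops give these poses:
- **Degausser:** about (498, 150), turned 0.101 rad.
- **Guide grip:** about (653, 35).
- **Stick handle:** about (553, -395), nose direction 1.71 rad.

I'll go above the guide grip first.

```bash
python3 -m inch '[[6,-6,0,-0.18],[12,-12,0,-0.36],[18,-18,0,-0.54],[24,-24,0,-0.72],[30,-31,0,-0.9],[36,-38,0,-1.08],[42,-45,0,-1.17],[48.3,-51.4,0,-1.17],[48.3,-51.4,0,-1.17],[48.3,-51.4,0,-1.17]]' 8.8 20 && python3 -m inch '[[0,0,-4,0],[0,0,-8,0],[0,0,-8,0],[0,0,-8,0]]'; python3 -c "
from h import *;import cv2
s=viewer.camera('scene');cv2.imwrite('pics/s1.png',cv2.convertScaleAbs(cv2.resize(s[120:260,160:360],None,fx=4,fy=4),alpha=1.6))"
```

```text
t: 1.35
position: [600.0, 92.9, 257.4]
ee_rot: [-0.0, 0.671, 0.741, -0.0]
wrist_force: [-0.1, 0.4, -0.8]
grip_width: 87.9
grip_force: 0.0
t: 1.85
position: [599.6, 94.8, 179.0]
ee_rot: [0.0, 0.671, 0.742, 0.0]
wrist_force: [-0.4, -0.6, 1.1]
grip_width: 87.8
grip_force: 0.0
```

View pics/s1.png

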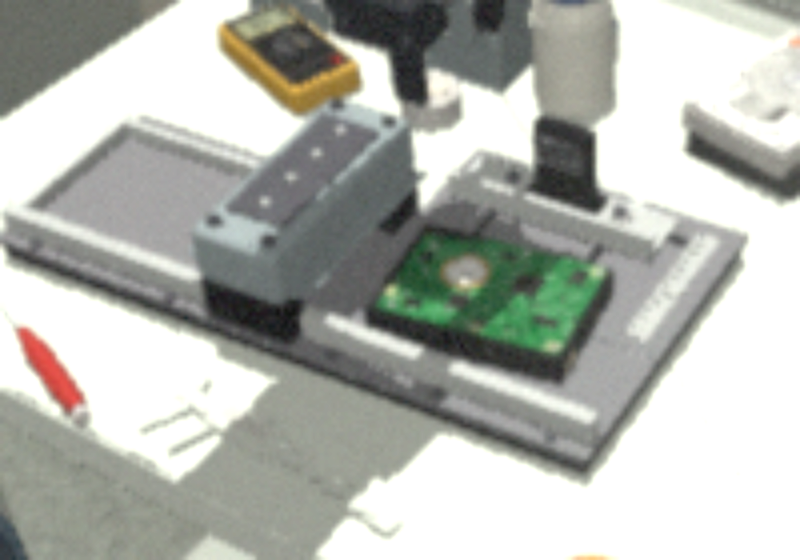

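The scene view shows the drive askew and the grip clear, with its top edge at about crop (535–597, 120). The arm stopped short, near the hood. I'll check the grip position, then move over it.

```bash
python3 - <<'E'
from m import *
c,s=np.cos(D[2]),np.sin(D[2])
for q in[(537,118),(597,128)]:
    P=ray("scene",(160+q[0]/4-.4,120+q[1]/4-.4),98)[:2]; d=P-D[:2]; print(P,c*d[0]+s*d[1],-s*d[0]+c*d[1])
E
python3 -m inch '[[2.5,-3,0,0],[5.2,-6,0,0],[5.2,-6,0,0],[5.2,-6,0,0]]'
```

```text
[648.44212121  58.65926212] 140.23050508445317 -106.00494300735865
[661.95626255  15.38094145] 149.3213423579533 -150.42342715578664
t: 2.4
position: [651.2, 35.1, 179.0]
ee_rot: [0.0, 0.671, 0.742, 0.001]
wrist_force: [0.7, -0.1, 0.0]
grip_width: 88.0
grip_force: 0.0
```

```bash
python3 -m inch '[[0,0,-5,0],[0,0,-9,0],[0,0,-10,0],[0,0,-10,0]]' && python3 -m inch '[[0,0,0,0],[0,0,0,0],[0,0,0,0],[0,0,0,0],[0,0,0,0]]' 1.0 20
```

```text
t: 2.9
position: [651.0, 35.4, 78.3]
ee_rot: [-0.0, 0.671, 0.742, 0.0]
wrist_force: [0.5, 0.2, -0.4]
grip_width: 88.2
grip_force: 0.0
t: 3.52
position: [651.0, 34.6, 77.8]
ee_rot: [0.0, 0.671, 0.742, 0.0]
wrist_force: [-0.1, 0.5, -0.2]
grip_width: 40.0
grip_force: 0.0
```

```bash
python3 -m inch '[[0,0,0,0],[0,0,0,0],[0,0,0,0],[0,0,0,0],[0,0,0,0]]'
```

```text
t: 4.15
position: [651.0, 34.6, 77.6]
ee_rot: [-0.0, 0.671, 0.742, -0.0]
wrist_force: [0.4, 0.1, -1.5]
grip_width: 15.9
grip_force: 20.0
```

```bash
python3 -m inch '[[-1,-0.1,0,0],[-2,-0.2,0,0],[-3,-0.3,0,0],[-4,-0.4,0,0],[-5,-0.5,0,0],[-5.5,-0.56,0,0],[-5.9,-0.6,0,0],[-5.9,-0.6,0,0]]' && python3 -m inch '[[-0.25,-0.025,0,0],[-0.4,-0.04,0,0],[-0.4,-0.04,0,0]]'
```

```text
t: 5.15
position: [591.4, 28.8, 77.6]
ee_rot: [-0.0, 0.671, 0.742, -0.0]
wrist_force: [1.6, 1.2, -3.8]
grip_width: 15.6
grip_force: 20.0
t: 5.52
position: [588.1, 28.5, 77.7]
ee_rot: [0.0, 0.671, 0.742, 0.0]
wrist_force: [4.4, 2.2, -6.1]
grip_width: 16.0
grip_force: 20.0
```

```bash
for i in 1; do python3 -m inch '[[-0.2,-0.02,0,0],[-0.2,-0.02,0,0]]'; python3 -m inch '[[-0.2,-0.02,0,0],[-0.2,-0.02,0,0]]'; done; python3 -c "
from h import *;import cv2
s=viewer.camera('top');cv2.imwrite('pics/t2.png',s);s=viewer.camera('scene');cv2.imwrite('pics/s2.png',cv2.convertScaleAbs(cv2.resize(s[120:260,160:360],None,fx=4,fy=4),alpha=1.6))"
```

```text
t: 5.78
position: [586.1, 28.3, 77.7]
ee_rot: [0.0, 0.671, 0.742, 0.0]
wrist_force: [5.9, 2.6, -5.4]
grip_width: 16.0
grip_force: 20.0
t: 6.02
position: [585.0, 28.2, 77.7]
ee_rot: [0.001, 0.671, 0.742, 0.001]
wrist_force: [8.5, 2.9, -9.5]
grip_width: 15.9
grip_force: 20.0
```

View pics/s2.png

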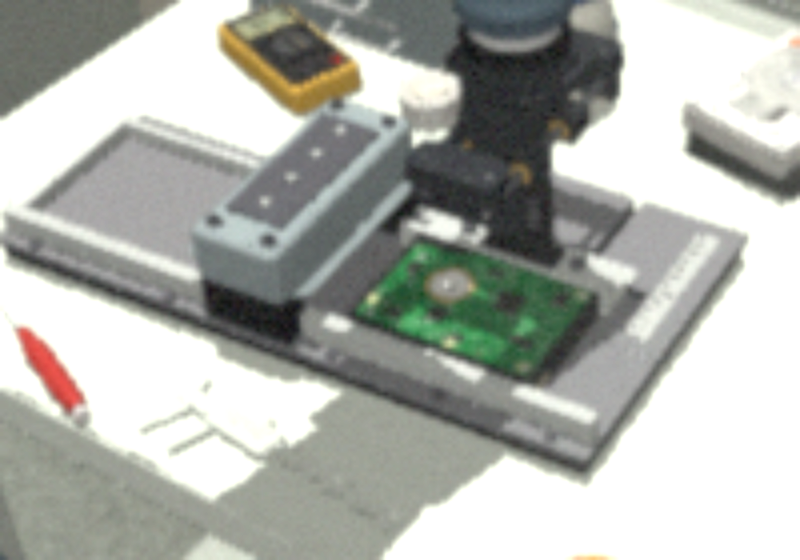

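The drive looks nearly square against the fence. I'll press a little further.

```bash
python3 -m inch '[[-0.2,-0.02,0,0],[-0.2,-0.02,0,0]]'; python3 -m inch '[[-0.2,-0.02,0,0],[-0.2,-0.02,0,0],[-0.2,-0.02,0,0]]'
```

```text
t: 6.38
position: [584.9, 28.1, 77.7]
ee_rot: [0.002, 0.671, 0.741, 0.003]
wrist_force: [18.3, 4.6, -17.5]
grip_width: 16.1
grip_force: 20.1
t: 6.75
position: [584.8, 28.1, 77.8]
ee_rot: [0.004, 0.671, 0.741, 0.004]
wrist_force: [26.7, 6.7, -24.4]
grip_width: 15.8
grip_force: 20.1
```

```bash
python3 -m inch '[[0.2,0.02,0,0],[0.45,0.045,0,0],[0.45,0.045,0,0]]'; python3 -m inch '[[0,0,0,0],[0,0,0,0],[0,0,0,0],[0,0,0,0]]' 4; python3 -m inch '[[0,0,4,0],[0,0,9,0],[0,0,12,0],[0,-6,12,0],[0,-12,12,0],[0,-18,12,0],[-1,-24,12,0.02],[-2,-30,12,0.04],[-3,-36,12,0.04],[-3.2,-42,12,0.04]]'
```

```text
t: 7.12
position: [585.0, 28.1, 77.7]
ee_rot: [0.0, 0.671, 0.742, 0.001]
wrist_force: [5.6, 3.1, -6.6]
grip_width: 15.9
grip_force: 20.0
t: 7.62
position: [584.4, 27.8, 77.8]
ee_rot: [-0.0, 0.671, 0.742, -0.0]
wrist_force: [-0.0, -0.6, 0.5]
grip_width: 39.9
grip_force: 0.0
t: 8.88
position: [551.7, -394.0, 197.8]
ee_rot: [-0.0, 0.656, 0.755, 0.0]
wrist_force: [0.8, -0.5, 0.8]
grip_width: 39.9
grip_force: 0.0
```

```bash
cat > g.py <<'E'
from m import *
import cv2
c,s=np.cos(D[2]),np.sin(D[2]); L=lambda P:np.round([c*(P[0]-D[0])+s*(P[1]-D[1]),-s*(P[0]-D[0])+c*(P[1]-D[1])],1)
W=lambda x,y:np.round(D[:2]+[c*x-s*y,s*x+c*y],1)
def green(n="top"):
    im=viewer.camera(n).astype(int); m=((im[...,1]>im[...,2]+15)&(im[...,1]>im[...,0]+8)).astype(np.uint8)
    m=cv2.morphologyEx(m,cv2.MORPH_CLOSE,np.ones((7,7)))
    k=max(cv2.findContours(m,0,2)[0],key=cv2.contourArea)
    b=[ray(n,p,49) for p in cv2.boxPoints(cv2.minAreaRect(k))]
    return im,[L(p) for p in b]
if __name__=="__main__":
    im,b=green(); print(b)
    cv2.imwrite("pics/t3.png",cv2.convertScaleAbs(cv2.resize(im[145:285,125:325].astype(np.uint8),None,fx=4,fy=4,interpolation=cv2.INTER_CUBIC),alpha=1.6))
    print("stick origin goals",W(-9,-340),W(-9,-395),W(-9,-105),D)
E
python3 g.py
```

```text
[array([ 41.2, -67. ]), array([  39.4, -205.3]), array([ -55.4, -204.4]), array([-53.3, -68.3])]
stick origin goals [ 523.5 -189.2] [ 529.  -243.9] [499.9  44.6] [4.98256967e+02 1.50016046e+02 1.00791785e-01]
```

View pics/t3.png

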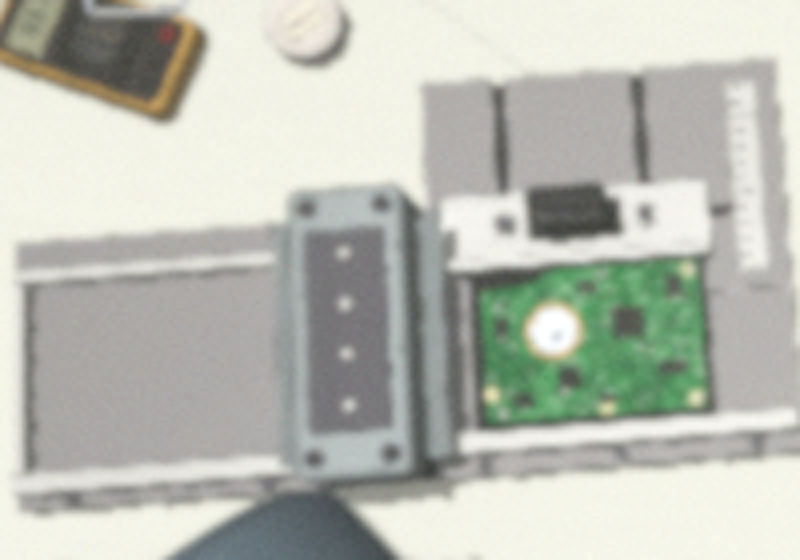

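The drive is square and snug between the guide and the fence. Next I'll grip the stick.

```bash
python3 -m inch '[[0.1,-0.1,-5,0],[0.1,-0.1,-10,0],[0.1,-0.1,-12.7,0],[0.1,-0.1,-12.7,0],[0.1,-0.1,-12.7,0]]' && python3 -m inch '[[0,0,0,0],[0,0,0,0],[0,0,0,0],[0,0,0,0],[0,0,0,0]]' 0.8 35
```

```text
t: 9.55
position: [554.3, -393.7, 72.2]
ee_rot: [0.001, 0.656, 0.755, -0.0]
wrist_force: [-0.0, 0.2, 0.9]
grip_width: 39.4
grip_force: 0.0
t: 10.18
position: [554.2, -393.5, 71.9]
ee_rot: [0.001, 0.656, 0.755, 0.0]
wrist_force: [0.1, 0.3, 6.4]
grip_width: 17.2
grip_force: 34.8
```

```bash
python3 -m inch '[[0,0,3,0],[0,0,7,0],[-0.5,3,7,-0.02],[-1.2,7,7,-0.04],[-2,11,7,-0.04],[-2.6,14.5,7,-0.04],[-2.6,14.5,7,-0.04],[-2.6,14.5,7,-0.04]]'; python3 - <<'E'
from g import *
im=viewer.camera("top")
cv2.imwrite("pics/t4.png",cv2.convertScaleAbs(cv2.resize(im[160:280,240:440],None,fx=4,fy=4,interpolation=cv2.INTER_CUBIC),alpha=1.6))
E
```

```text
t: 11.18
position: [527.6, -248.5, 140.6]
ee_rot: [0.0, 0.671, 0.742, -0.0]
wrist_force: [0.5, -0.1, -2.0]
grip_width: 17.8
grip_force: 34.8
```

View pics/t4.png

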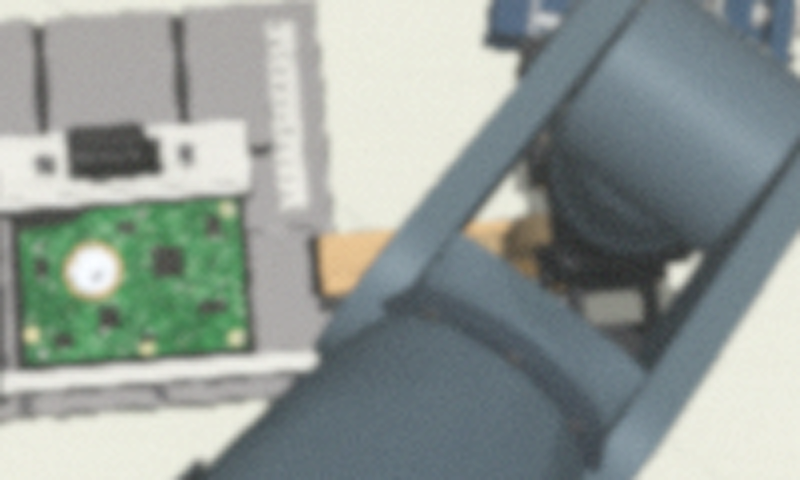

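```bash
python3 - <<'E'
from g import *
for q in [(315,236),(318,297)]: print(L(ray("top",(240+q[0]/4-.4,160+q[1]/4-.4),83)))
print("tcp",L((527.6,-248.5)),L((528.5,-239)))
for q in [(245,205),(252,352)]: print("drive rear",L(ray("top",(240+q[0]/4-.4,160+q[1]/4-.4),49)))
E
```

```text
[   6.6 -249.9]
[ -30.3 -248.6]
tcp [ -10.9 -399.4] [  -9.1 -390.1]
drive rear [  34.9 -208.9]
drive rear [ -56.6 -206.3]
```

```bash
python3 -m inch '[[0.2,0,-2,0],[0.2,0,-4,0],[0.2,0,-4.3,0],[0.2,0,-4.3,0]]'; python3 -m inch '[[-0.1,1,0,0],[-0.2,2,0,0],[-0.3,3,0,0],[-0.4,4,0,0],[-0.5,5,0,0],[-0.6,6,0,0],[-0.7,7,0,0],[-0.8,8,0,0],[-0.8,8,0,0]]'; python3 -c "from g import *;print(green()[1])"
```

```text
t: 11.72
position: [529.1, -248.0, 96.8]
ee_rot: [-0.001, 0.671, 0.742, -0.0]
wrist_force: [0.9, -0.1, -1.1]
grip_width: 17.9
grip_force: 34.8
t: 12.85
position: [521.0, -166.5, 97.3]
ee_rot: [-0.001, 0.671, 0.742, 0.0]
wrist_force: [0.7, 0.3, -1.7]
grip_width: 17.8
grip_force: 34.8
[array([ 40.8, -46.3]), array([  40.1, -160.1]), array([ -54.3, -160.6]), array([-53.5, -48.6])]
```

The drive is moving straight, and its rear is at about y = -163. I'll carry on.

```bash
python3 -m inch '[[-0.1,1.2,0,0],[-0.24,2.4,0,0],[-0.36,3.6,0,0],[-0.48,4.8,0,0],[-0.6,6,0,0],[-0.72,7.2,0,0],[-0.85,8.4,0,0],[-0.97,9.6,0,0],[-1.1,10.8,0,0],[-1.1,10.8,0,0]]'; python3 -m inch '[[-0.1,1.2,0,0],[-0.24,2.4,0,0],[-0.36,3.6,0,0],[-0.48,4.8,0,0],[-0.6,6,0,0],[-0.72,7.2,0,0],[-0.8,8,0,0],[-0.88,8.8,0,0],[-0.88,8.8,0,0]]'; python3 - <<'E'
from g import *
from cell import arm
print(L(arm.get_obs()['position'][:2])); im,b=green(); print(b)
cv2.imwrite("pics/t5.png",cv2.convertScaleAbs(cv2.resize(im[145:285,125:325].astype(np.uint8),None,fx=4,fy=4,interpolation=cv2.INTER_CUBIC),alpha=1.6))
E
```

```text
t: 14.15
position: [510.2, -58.7, 97.5]
ee_rot: [-0.001, 0.671, 0.742, 0.0]
wrist_force: [-0.1, -0.1, -1.9]
grip_width: 17.6
grip_force: 34.8
t: 15.28
position: [501.3, 28.8, 97.5]
ee_rot: [-0.001, 0.671, 0.742, 0.0]
wrist_force: [0.0, -0.5, -1.8]
grip_width: 18.1
grip_force: 34.8
[  -9.1 -120.9]
[array([ 42.7, 174.5]), array([40.2, 58.6]), array([-55.6,  56.1]), array([-53. , 170.2])]
```

View pics/t5.png

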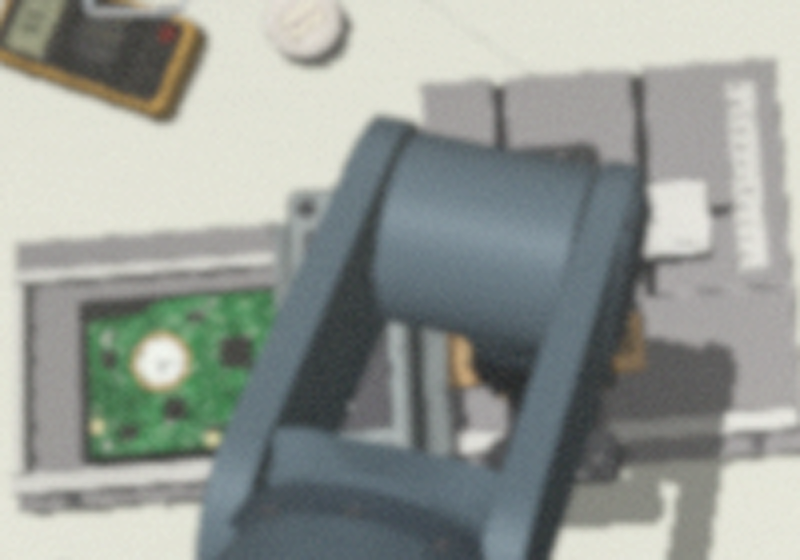

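The drive's front is at about y = 176–180, so its rear is near 33. About 17 mm more clears it.

```bash
python3 -m inch '[[-0.08,0.8,0,0],[-0.14,1.4,0,0],[-0.17,1.7,0,0],[-0.17,1.7,0,0]]'; python3 -m inch '[[0.12,-1.2,0,0],[0.5,-5,0,0],[1,-10,0,0],[1.5,-15,0,0],[2,-20,0,0],[2.5,-25,0,0],[3,-30,0,0],[3,-30,0,0]]'; python3 - <<'E'
from g import *
im,b=green(); print(b)
cv2.imwrite("pics/t6.png",cv2.convertScaleAbs(cv2.resize(im[145:285,125:325].astype(np.uint8),None,fx=4,fy=4,interpolation=cv2.INTER_CUBIC),alpha=1.6))
E
```

```text
t: 15.82
position: [499.9, 45.4, 97.6]
ee_rot: [-0.0, 0.671, 0.742, 0.0]
wrist_force: [-0.1, -0.6, -1.4]
grip_width: 17.6
grip_force: 34.8
t: 16.82
position: [530.0, -259.6, 98.0]
ee_rot: [0.001, 0.673, 0.74, -0.0]
wrist_force: [-0.2, 1.1, -1.7]
grip_width: 17.9
grip_force: 34.9
[array([ 42.2, 192.4]), array([40.5, 59.3]), array([-54.6,  56.1]), array([-52.6, 187.2])]
```

View pics/t6.png

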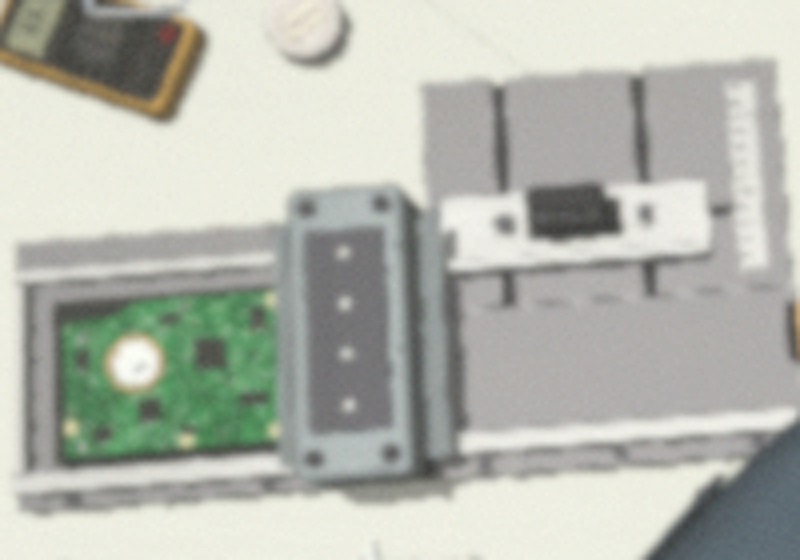

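The drive is fully clear: its rear is at about y = 47–51, and it hasn't reached the end stop. I'll return the stick to its original spot.

```bash
python3 -m inch '[[0.4,-2,1,0.01],[1,-6,1,0.02],[1.8,-10,1,0.04],[2.4,-13.5,1,0.04],[2.4,-13.5,1,0.04],[2.4,-13.5,-0.5,0.04],[2.4,-13.5,-1.7,0.04],[2.4,-13.5,-2.3,0.04],[2.4,-13.5,-2.3,0.04]]'; python3 -m inch '[[0,0,-0.15,0],[0,0,-0.3,0],[0,0,-0.3,0]]'
```

```text
t: 18.0
position: [553.7, -389.1, 73.7]
ee_rot: [-0.001, 0.656, 0.755, 0.0]
wrist_force: [-0.6, -0.2, -1.3]
grip_width: 17.8
grip_force: 34.9
t: 18.38
position: [554.1, -390.3, 72.0]
ee_rot: [0.0, 0.656, 0.755, 0.0]
wrist_force: [0.0, 0.5, -2.0]
grip_width: 17.3
grip_force: 34.8
```

```bash
python3 -m inch '[[0,0,-0.1,0],[0,0,-0.1,0]]'; python3 -m inch '[[0,0,-0.1,0],[0,0,-0.1,0]]'
```

```text
t: 18.62
position: [554.3, -390.3, 71.8]
ee_rot: [0.0, 0.656, 0.755, -0.0]
wrist_force: [-1.6, 1.9, 4.3]
grip_width: 17.7
grip_force: 34.8
t: 18.88
position: [554.7, -390.3, 71.7]
ee_rot: [0.001, 0.656, 0.755, 0.0]
wrist_force: [-1.5, 2.6, 10.8]
grip_width: 17.4
grip_force: 35.0
```

The stick is on the worktop. I'll release it and retreat.

```bash
python3 -m inch '[[0,0,0.1,0],[0,0,0.1,0],[0,0,0.1,0],[0,0,0.1,0],[0,0,0.1,0],[0,0,0.1,0]]' 5; python3 -m inch '[[0,0,3,0],[0,0,8,0],[0,0,14,0],[-6,0,18,0],[-12,-2,18,0],[-14,-5,18,0],[-14,-8,18,0],[-14,-8,18,0],[-14,-8,18,0]]'; python3 - <<'E'
from g import *
t=viewer.camera("top")[150:270,120:480]; s=viewer.camera("scene")[120:300,120:480]
cv2.imwrite("pics/f.png",cv2.convertScaleAbs(cv2.resize(np.vstack([t,s]),None,fx=2,fy=2-.02),alpha=1.5)); print(green()[1])
E
```

```text
t: 19.62
position: [554.0, -390.1, 70.7]
ee_rot: [-0.0, 0.656, 0.755, -0.0]
wrist_force: [0.0, -0.3, 0.4]
grip_width: 49.9
grip_force: 0.0
t: 20.75
position: [414.1, -469.4, 250.4]
ee_rot: [-0.0, 0.656, 0.755, 0.0]
wrist_force: [0.1, 0.3, 0.0]
grip_width: 49.8
grip_force: 0.0
[array([ 42.7, 192.1]), array([40.4, 59.3]), array([-54.7,  56.4]), array([-52.2, 187.2])]
```

View pics/f.png

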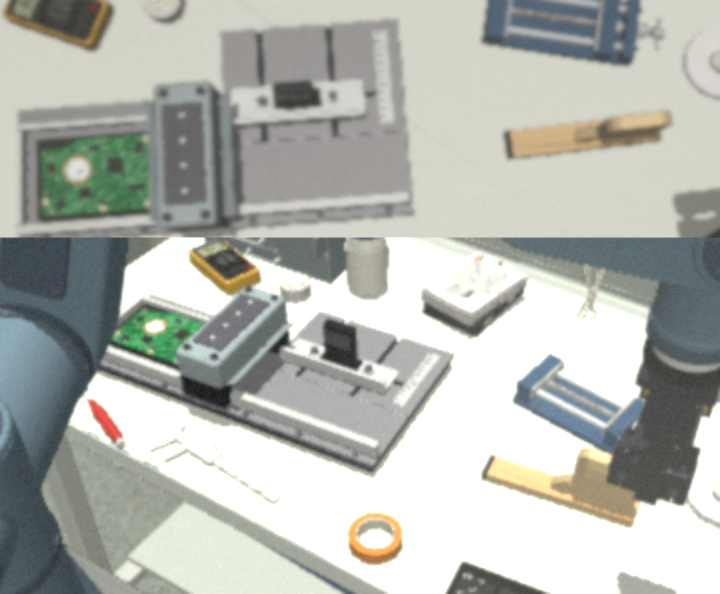

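The final view shows the drive on the outfeed side beyond the hood, the guide still in place, and the stick upright on the worktop, clear of the robot.

```bash
python3 -c "from cell import arm;print(arm.hand_in())"
```

```text
the job is handed in; nothing more can be done
None
```

The job is done and handed in at about 21 s: the guide is snug and left in place, the drive is about 12 mm past the hood exit by my camera estimate, and the push stick stands upright on the worktop, off the machine.

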